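# Fit the snap ring that holds the drive disc of a bench rotator

### The job

Refit the loose snap ring on the bench rotator: pinch its two upright tangs together so that the ring spreads, lower it spread over the spindle end and press the sprung drive disc down with it to the disc's stop, gently and without forcing it, then let the ring close into the spindle's groove so that it alone keeps the disc down. Let go of everything and leave the bottle, timer, dish and stopper where they are.

Things in the scene. Friction and masses are not known exactly. Their poses are not given: they have to be found in the camera images.
- rotator: White motor housing 125 x 110 mm, fixed on the bench. Origin: bench level on the axis of its upright steel spindle; z along it. The spindle is clamped at an unmeasured height, new every time. It ends in a head 36 mm across, 9 mm high (top 3.5 mm chamfered to 29 mm), with a 31 mm groove right below. Pressing it with more than 25 N is too much.
- housing_top (a point): Top of the housing's collar on the spindle axis, 61.5 mm above the bench, fixed. The drive disc's top at rest lies 39 to 67 mm above it (unmeasured), the spindle end 11 mm above the disc's top.
- disc_press (a joint): How far the flat aluminium drive disc (108 mm across, 8 mm thick, round the spindle) is pushed down: 0 at rest, 0.007 m at its hard stop. Its spring lifts with about 2 N net at rest, 4 N just before the stop. At rest only 2 mm of the groove is open, at the stop 9 mm. A fitted ring keeps it at 0.003 to 0.0065 m.
- clip: Loose steel snap ring lying flat, 92 x 60 mm, 65 g: two curved jaws 5 mm thick, bore 30 mm closed, spring hinge at (+36, 0) mm; at the other end the arms cross (up to 10 mm above the underside) and end in two upright tangs. Origin: centre of the closed bore, underside; x from tangs to hinge. Origin and axes belong to the left (+y) jaw, turned -0.18 rad from the midline when fully spread.
- clip_spread (a joint): Angle between the jaws: 0 closed, 0.36 rad fully spread (own hinge stop); near 0.21 the bore just equals the spindle head; closed in the groove 0.04 to 0.07. Pinching the tangs spreads it: about 5 N to start, 10 N at the stop.
- tang_a (a point): Top of the left jaw's tang: upright steel plate 14 mm wide, 4 mm thick, from the underside up to 38 mm, at (-42, -26) mm when closed (the arms cross), moving in to (-45, -12) mm from the midline when fully spread. The outer faces are then parallel, 28 mm apart outside; 56 mm when closed. Keep fingertips 12 mm or more above the underside, clear of the arms.
- tang_b (a point): Top of the right jaw's tang, the same plate at (-42, +26) mm when closed, (-45, +12) mm when fully spread. Closing line of a pinch: from tang_a to tang_b.
- jaw_a (a point): Middle of the inner face of the left (+y) jaw, underside level. When fully spread, the point midway between jaw_a and jaw_b is the bore's centre, and the bore clears the spindle head by about 2 mm all round. In the groove each lies 15.5 to 17 mm from the spindle axis.
- jaw_b (a point): Middle of the inner face of the right (-y) jaw, at underside level.
- bottle_c: Brown bottle, 44 mm wide, 85 mm high, a bystander; origin under its centre.
- timer: Flat bench timer, 52 x 68 x 16 mm, a bystander; origin under its centre.
- petri: Closed petri dish, 87 mm across, 15 mm high, a bystander; origin under its centre.
- stopper: Rubber stopper, 29 mm wide, 26 mm high, a bystander; origin under its centre.
Mind the look-alikes: they are no part of the job. Leave any blue look-alike of the clip alone.

How it is judged:
On the way, in this order (a step that is already met when the one before it is completed fails the run):
1. the ring is lifted clear of the bench, spread (height (world z) of clip above 0.03 m and value of joint clip_spread above 0.24 rad), for 0.2 s.
2. the ring, still spread, is round the spindle and presses the disc down to near its stop (value of joint disc_press above 0.0055 m and value of joint clip_spread above 0.21 rad and horizontal distance between each of jaw_a, jaw_b and rotator below 0.025 m), for 0.1 s.
At the end, for the whole second after the job is handed in: The ring sits closed in the groove: spread below 0.12 rad, both jaws within 17.6 mm of the spindle axis, level within 0.12 rad and at rest, the disc held by it more than 1.5 mm below its rest position (value of joint disc_press above 0.0015 m and value of joint clip_spread below 0.12 rad and horizontal distance between each of jaw_a, jaw_b and rotator below 0.0176 m and angle between clip's own z axis and vertical below 0.12 rad and linear speed of clip below 0.02 m/s); the robot touches nothing.
It fails at once if the rotator is pressed with more than 25 N while the ring is spread, or loaded with more than 80 N at any time (the ring's own grip counts) ((value of joint clip_spread above 0.21 rad and contact force between rotator and anything else above 25 N) or contact force between rotator and anything else above 80 N).
It fails at once if a bystander is moved by more than 20 mm (distance of any of bottle_c, timer, petri, stopper from where it was at the start of the episode above 0.02 m).
It also fails if it takes over 51 s, if anything falls off the work surface, if the arm or the gripper's body presses on something with over 40 N, if the wrist force passes 120 N, or if a joint passes its speed limit or range.

### The arm

A 7-joint arm with a two-finger parallel gripper is mounted at the origin on a cart in front of the work surface, level with it; the furniture and walls round the work are solid. World frame = base frame: x ahead of the robot, y to its left, z up, the work surface at z = 0. Lengths are in m, angles in rad, forces in N, time in s.
With the tool pointing down it reaches from about 0.425 to 0.875 m from the base axis. Payload 4.7 kg.
Tool frame: the origin (TCP) lies midway between the tips of the shut fingers; the grasp point (between the pads) lies 19 mm behind it; z points along the fingers, y is the line along which they close (so a half turn about z gives the same grasp; the last joint's range is limited). The gripper opens to 87 mm and grips with 3 to 60 N. Pads are 19 mm wide; open, the fingers measure 117 mm over their backs; the gripper's body (75 mm by 190 mm) begins 51 mm behind the grasp point.
Start: joints at [-1.149, 0.321, -0.07, 1.45, 0.023, 1.371, -0.057], TCP at [0.258, 0.597, 0.223] pointing down, gripper open.
Joint ranges: [-2.86, 2.86], [-0.3, 2.09], [-1.38, 1.24], [0.06, 2.45], [-1.56, 4.7], [0.09, 2.05], [-2.69, 2.69]. Speed limits (rad/s): [2.57, 2.57, 3.14, 3.14, 3.14, 3.14, 3.14].

### API

Orientations are given as a rotation vector (axis times angle).
In Python, from bench import ctrl gives the robot as it stands. The module is installed in compiled form; this text tells all that it offers.
- The arm moves only by the shell command python3 -m handwheel 'ROWS' [FORCE]. ROWS is JSON, a list of rows, each a list of 7 numbers: the finger opening in m, from 0 to 0.087, then the shift along the tool's x, y, z in m, then the turn, a rotation vector about the tool's x, y, z in degrees. A call has 1 to 12 rows; each row shifts and turns the commanded pose from where the row before left it, along the tool's axes as they then stand; what a row does not reach is not made up. A row lasts 1/8 s, in which the tool goes at most 62.5 mm and 10.7 degrees, less where a joint would pass 70% of its speed; a pose out of reach is approached as far as the arm can. A call is refused whole if a number of a shift passes 0.0625 or a number of a turn 10.7, either way. A call with a gripper value outside its range is refused whole. The fingers move at their own pace and stop on an object; FORCE is the grip in N (left out, the last holds). Time passes only in rows, so rows that do not move let the fingers close. It gives the time, the measured TCP pose, the force, the opening and the grip force at its end, in the units of the state.
- ctrl.get_state(): the state, without advancing time (a new reading comes with each control period).
- ctrl.get_image(name): name is "scene" or "top"; returns (picture, depth): 420x560x3 uint8, blue, green, red; 420x560 float32, m along the optical axis (not along the pixel's ray), 0 where there is no reading.
- ctrl.camera_info(name): a dict with "intrinsics" (3x3 intrinsics, pixels), "R" (3x3) and "t" (3): a world point X has camera coordinates R X + t. Camera axes: x right, y down, z forward; pixel columns grow to the right and rows downward; lengths in m; the calibration is good to about 2 mm. A picture is of the moment at which its call begins. camera_info takes no time and is no camera call.
- ctrl.close_job(): hands the job in; it is judged then, once.
The state is a dict: "time": time; "joint_positions": joint angles; "qd": joint speeds; "joint_torque": joint torques, N m; "position": TCP position; "tool_rot": TCP orientation; "ft_force": force on the tool from outside, world axes, zero at the start; "torque": the same for the moment, N m; "grip_width": opening from 0.0 (shut) to 1.0 (fully open); "grip_force": force on a finger pad.
Only numpy, scipy, OpenCV 4.12 (cv2) and the standard library are available. Lean on these libraries where they do the work, as an engineer would, in place of code of your own. Each camera call takes 0.05 s, during which the arm holds its last target. There are 200 camera calls.

## Working session

There is one attempt and no reset: what is moved stays moved. The work goes in short steps, Python scripts to look and compute and a shell command to move; the robot and the scene stay as the last step left them, time stands still between calls to the robot, and variables do not carry over. Pictures are saved under pics/ and viewed, at most 10 in all, crops included, and the job is handed in when it is done.

```bash
mkdir -p pics; python3 - <<'E'
from bench import ctrl
import cv2,numpy as np
s=ctrl.get_state();print({k:np.round(v,3) for k,v in s.items()})
for n in("scene","top"):
    im,d=ctrl.get_image(n);cv2.imwrite(f"pics/{n}0.png",im);np.savez(f"{n}0.npz",im=im,d=d)
    c=ctrl.camera_info(n);print(n,np.round(c["intrinsics"],1).tolist(),np.round(c["R"],3).tolist(),np.round(c["t"],3))
E
```

```text
{'time': np.float64(0.0), 'joint_positions': array([-1.149,  0.322, -0.07 ,  1.452,  0.023,  1.371, -0.057]), 'qd': array([ 0.   , -0.001,  0.   ,  0.   , -0.001,  0.   , -0.   ]), 'joint_torque': array([-0.0000e+00, -4.9129e+01, -4.0400e-01, -3.1253e+01, -6.4000e-02,
        4.4000e-02,  0.0000e+00]), 'position': array([0.258, 0.596, 0.221]), 'tool_rot': array([-6.360e-01, -3.076e+00,  3.000e-03]), 'ft_force': array([-0.06 , -0.161,  0.542]), 'torque': array([-0.006,  0.018,  0.038]), 'grip_force': np.float64(0.0), 'grip_width': np.float64(0.998)}
scene [[538.1, 0.0, 285.8], [0.0, 538.1, 208.9], [0.0, 0.0, 1.0]] [[0.729, -0.685, -0.019], [-0.533, -0.549, -0.644], [0.431, 0.479, -0.765]] [-0.345  0.361  1.005]
top [[388.5, 0.0, 277.5], [0.0, 388.5, 209.6], [0.0, 0.0, 1.0]] [[0.026, -1.0, -0.003], [-0.987, -0.025, -0.161], [0.161, 0.007, -0.987]] [0.038 0.56  0.914]
```

View pics/scene0.png

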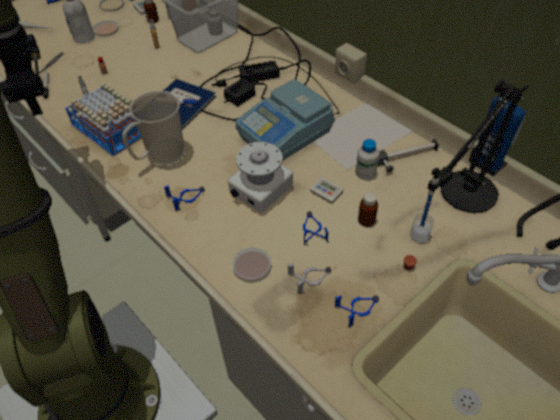

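View pics/top0.png

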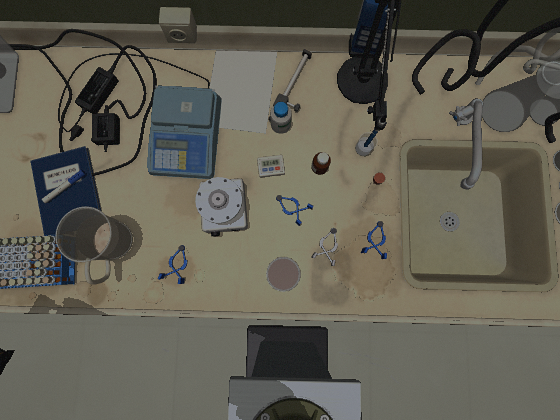

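The grey steel ring is at about (327,247) in the top view and (310,278) in the scene view. The rotator is at (220,203) in the top view and (262,165) in the scene view. The blue rings are look-alikes. Next I'll look at enlarged crops and depth.

```bash
cat > h.py <<'E'
import numpy as np,cv2
from bench import ctrl
def cloud(n,d):
    c=ctrl.camera_info(n);K,R,t=(np.array(c[k]) for k in("intrinsics","R","t"))
    v,u=np.mgrid[:d.shape[0],:d.shape[1]]
    P=np.stack([(u-K[0,2])/K[0,0]*d,(v-K[1,2])/K[1,1]*d,d],-1)
    return (P-t)@R
def ray(n,u,v,z):
    c=ctrl.camera_info(n);K,R,t=(np.array(c[k]) for k in("intrinsics","R","t"))
    o=-R.T@t;r=R.T@np.linalg.inv(K)@[u,v,1.];return o+r*(z-o[2])/r[2]
def tri(pix):
    A=[];b=[]
    for n,(u,v) in pix.items():
        c=ctrl.camera_info(n);K,R,t=(np.array(c[k]) for k in("intrinsics","R","t"))
        r=R.T@np.linalg.inv(K)@[u,v,1.];r/=np.linalg.norm(r);M=np.eye(3)-np.outer(r,r)
        A.append(M);b.append(M@(-R.T@t))
    return np.linalg.lstsq(np.vstack(A),np.hstack(b),rcond=None)[0]
E
python3 - <<'E'
from h import *
tiles=[]
for n,boxes in(("top",[(300,220,50,50),(180,165,80,80)]),("scene",[(275,245,70,70),(215,130,90,90)])):
    f=np.load(n+"0.npz");im,d=f["im"],f["d"];P=cloud(n,d);np.save(n+"P.npy",P)
    for x,y,w,h in boxes: tiles.append(cv2.resize(im[y:y+h,x:x+w],(300,300),interpolation=cv2.INTER_CUBIC))
    x,y,w,h=boxes[0];q=P[y:y+h,x:x+w].reshape(-1,3)
    print(n,"bench z",np.median(q[:,2]))
    k=q[:,2]>.022; print("tang pts",k.sum(),np.round(q[k],3).tolist()[:60])
    x,y,w,h=boxes[1];q=P[y:y+h,x:x+w].reshape(-1,3);q=q[q[:,2]>.08]
    print("rot",np.histogram(q[:,2],np.arange(.08,.16,.003)))
cv2.imwrite("pics/crop.png",np.vstack([np.hstack(tiles[:2]),np.hstack(tiles[2:])]))
E
```

```text
top bench z 0.00021126160529929912
tang pts 55 [[0.533, -0.004, 0.039], [0.53, -0.004, 0.04], [0.53, -0.007, 0.038], [0.527, -0.004, 0.043], [0.404, 0.046, 0.993], [0.404, 0.046, 0.993], [0.404, 0.046, 0.993], [0.404, 0.046, 0.993], [0.404, 0.046, 0.993], [0.404, 0.046, 0.993], [0.404, 0.046, 0.993], [0.404, 0.046, 0.993], [0.404, 0.046, 0.993], [0.404, 0.046, 0.993], [0.457, -0.042, 0.04], [0.455, -0.04, 0.037], [0.455, -0.042, 0.04], [0.455, -0.044, 0.043], [0.455, -0.047, 0.038], [0.453, -0.038, 0.032], [0.452, -0.04, 0.04], [0.452, -0.042, 0.038], [0.452, -0.044, 0.04], [0.45, -0.037, 0.038], [0.45, -0.039, 0.041], [0.45, -0.042, 0.039], [0.45, -0.044, 0.039], [0.447, -0.035, 0.037], [0.447, -0.037, 0.04], [0.447, -0.039, 0.041], [0.447, -0.042, 0.04], [0.445, -0.036, 0.028], [0.445, -0.037, 0.044], [0.445, -0.04, 0.04], [0.404, 0.046, 0.993], [0.404, 0.046, 0.993], [0.439, -0.086, 0.04], [0.439, -0.088, 0.04], [0.436, -0.084, 0.038], [0.436, -0.086, 0.039], [0.436, -0.088, 0.041], [0.434, -0.084, 0.038], [0.434, -0.086, 0.041], [0.434, -0.089, 0.038], [0.404, 0.046, 0.993], [0.4
[... 1711 characters left out ...]
5, 0.024], [0.448, -0.035, 0.022], [0.448, -0.039, 0.026], [0.45, -0.04, 0.024], [0.452, -0.04, 0.023], [0.011, -0.52, 0.995], [0.452, -0.043, 0.022], [0.011, -0.52, 0.995], [0.437, -0.084, 0.041], [0.44, -0.084, 0.038], [0.44, -0.087, 0.041], [0.433, -0.082, 0.04], [0.434, -0.084, 0.041], [0.435, -0.085, 0.04], [0.437, -0.086, 0.039]]
rot (array([ 79,  59,  24,   6,   0,   0,   0,   0,   2,  11,  44, 352, 597,
       119,  27,  70,  43,   2,   0,   0,   0,   0,   0,   0,   0,   0]), array([0.08 , 0.083, 0.086, 0.089, 0.092, 0.095, 0.098, 0.101, 0.104,
       0.107, 0.11 , 0.113, 0.116, 0.119, 0.122, 0.125, 0.128, 0.131,
       0.134, 0.137, 0.14 , 0.143, 0.146, 0.149, 0.152, 0.155, 0.158]))
```

View pics/crop.png

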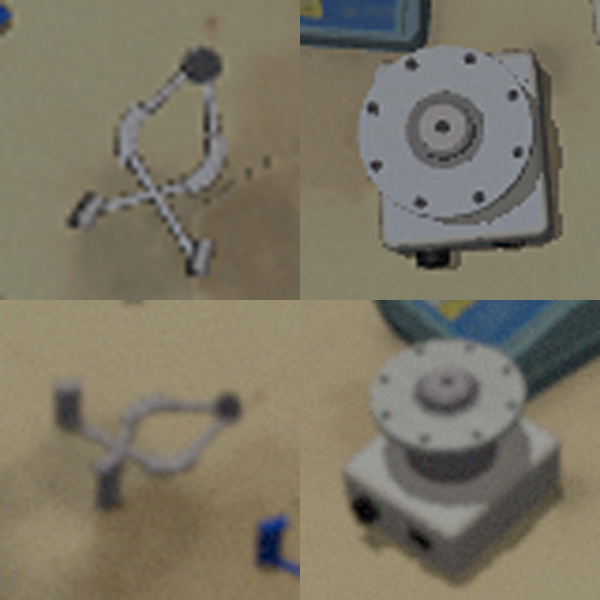

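The crop shows the ring closed, with the hinge (dark knob) at top view (333.7,231), tangs at (314,255) and (333,263), and the disc and spindle head clear. Now I'll fit positions from both views.

```bash
cat > m.py <<'E'
from h import *
from scipy.spatial.transform import Rotation as Ro
from scipy.optimize import least_squares
def circ(q): return least_squares(lambda p:np.hypot(*(q-p[:2]).T)-p[2],[*q.mean(0),.05],loss="soft_l1",f_scale=.001).x
R={}
for n,bx in(("top",(180,165,80,80)),("scene",(215,130,90,90))):
    P=np.load(n+"P.npy");Q=P.reshape(-1,3)
    def sel(cx,cy,r,a,b): return Q[(np.hypot(Q[:,0]-cx,Q[:,1]-cy)<r)&(Q[:,2]>a)&(Q[:,2]<b)]
    for nm,c in(("T1",(.450,-.040)),("T2",(.433,-.086)),):
        q=sel(*c,.02,.035,.046);r=cv2.minAreaRect((q[:,:2]*1000).astype(np.float32))
        print(n,nm,len(q),np.round((q.min(0)+q.max(0))/2,4),"mean",np.round(q.mean(0),4),np.round(r[0],1),np.round(r[1],1))
    x,y,w,h=bx;m=np.zeros(P.shape[:2],np.uint8);m[y:y+h,x:x+w]=1
    Z=P[...,2]
    dm=((Z>.108)&(Z<.135)&(m>0)).astype(np.uint8)
    cs=max(cv2.findContours(dm,0,1)[0],key=cv2.contourArea)[:,0]
    zd=np.median(Z[(Z>.112)&(Z<.1205)&(m>0)])
    q=np.array([ray(n,u,v,zd)[:2] for u,v in cs]);print(n,"disc z",zd,"circ",np.round(circ(q),4))
    hm=((Z>.1235)&(Z<.132)&(m>0)).astype(np.uint8);zh=np.median(Z[(Z>.1255)&(Z<.132)&(m>0)])
    cs=max(cv2.findContours(hm,0,1)[0],key=cv2.contourArea)[:,0]
    q=np.array([ray(n,u,v,zh)[:2] for u,v in cs]);print(n,"head z",zh,"circ",np.round(circ(q),4))
    # hinge: dark knob
    im=np.load(n+"0.npz")["im"]; g=im.max(2); hx,hy=(333,231) if n=="top" else (328,269)
    s=np.zeros_like(g);s[hy-7:hy+8,hx-7:hx+8]=1
    k=np.argwhere((g<95)&(s>0));v,u=k.mean(0);print(n,"hinge px",u,v,len(k),np.round(ray(n,u,v,.008),4))
s=ctrl.get_state();print(Ro.from_rotvec(s["tool_rot"]).as_matrix().round(3))
E
python3 m.py
```

```text
top T1 18 [ 0.4509 -0.0409  0.0404] mean [ 0.4506 -0.0408  0.0397] [450.4 -40.9] [ 6.6 14.1]
top T2 17 [ 0.4328 -0.0861  0.0386] mean [ 0.4325 -0.0861  0.0393] [432.8 -85.9] [12.   5.3]
top disc z 0.11612900436941234 circ [0.5673 0.1882 0.0529]
top head z 0.12721758283137952 circ [0.5671 0.1879 0.0163]
top hinge px 332.77142857142854 231.11428571428573 35 [ 0.5129 -0.0895  0.008 ]
scene T1 22 [ 0.4503 -0.0403  0.0385] mean [ 0.4495 -0.0401  0.0395] [450.2 -40. ] [ 8.1 14.1]
scene T2 26 [ 0.4328 -0.0861  0.0404] mean [ 0.4327 -0.0858  0.0393] [432.5 -86. ] [ 7.7 14.5]
scene disc z 0.11675746888641604 circ [0.566  0.1874 0.0545]
scene head z 0.1277250910862267 circ [0.5659 0.1874 0.0162]
scene hinge px 327.5 269.7857142857143 28 [ 0.5132 -0.0916  0.008 ]
[[-0.918  0.397 -0.001]
 [ 0.397  0.918 -0.002]
 [-0.    -0.002 -1.   ]]
```

```bash
python3 -m handwheel '[[0.087,-0.0359,-0.0444,0,0,0,-0.2],[0.087,-0.0359,-0.0444,0,0,0,-0.2],[0.087,-0.0359,-0.0444,0,0,0,-0.2],[0.087,-0.0359,-0.0444,0,0,0,-0.2],[0.087,-0.0359,-0.0444,0,0,0,-0.2],[0.087,-0.0359,-0.0444,0,0,0,-0.2],[0.087,-0.0359,-0.0444,0,0,0,-0.2],[0.087,-0.0359,-0.0444,0,0,0,-0.2],[0.087,-0.0359,-0.0444,0,0,0,-0.2],[0.087,-0.0359,-0.0444,0,0,0,-0.2],[0.087,-0.0359,-0.0444,0,0,0,-0.2],[0.087,0,0,0,0,0,0]]'
cat > g.py <<'E'
import sys
from h import *
from scipy.spatial.transform import Rotation as Ro
s=ctrl.get_state();M=Ro.from_rotvec(s["tool_rot"]).as_matrix()
tgt=np.array([float(a) for a in sys.argv[1:4]]);clipx=np.radians(float(sys.argv[4]))
yaw=np.degrees(np.arctan2(-M[1,0],-M[0,0]))
print("t",s["time"],"p",s["position"].round(4),"F",s["ft_force"].round(2),"w",s["grip_width"]*.087,"g",s["grip_force"])
print("tool shift mm",((tgt-s["position"])@M*1000).round(1),"-toolx heading",yaw.round(2),"turn z deg",(yaw-np.degrees(clipx)).round(2),"zaxis",M[:,2].round(4))
E
python3 g.py .4416 -.0634 .016 -21.1
```

```text
time: 1.6
position: [0.4376, -0.0097, 0.2226]
tool_rot: [0.59, 3.085, -0.001]
ft_force: [-0.3, 1.5, 0.3]
grip_width: 0.997
grip_force: 0.0
t 1.6 p [ 0.4376 -0.0097  0.2226] F [-0.28  1.48  0.31] w 0.0867323843194859 g 0.0
tool shift mm [-23.4 -48.4 206.6] -toolx heading -21.66 turn z deg -0.56 zaxis [ 4.e-04 -5.e-04 -1.e+00]
```

```bash
python3 -m handwheel '[[0.087,-0.0117,-0.0242,0.02,0,0,-0.6],[0.087,-0.0117,-0.0242,0.03,0,0,0],[0.087,0,0,0.04,0,0,0],[0.087,0,0,0.04,0,0,0],[0.087,0,0,0.02,0,0,0],[0.087,0,0,0,0,0,0],[0.087,0,0,0,0,0,0]]'; python3 g.py .4416 -.0634 .016 -21.1
python3 - <<'E'
from h import *
im,d=ctrl.get_image("scene");cv2.imwrite("pics/s1.png",cv2.resize(im[180:330,215:415],(800,600)))
E
```

```text
time: 2.48
position: [0.4424, -0.0581, 0.0733]
tool_rot: [0.559, 3.09, 0.001]
ft_force: [-0.4, 0.8, -0.7]
grip_width: 1.002
grip_force: 0.0
t 2.475 p [ 0.4424 -0.0581  0.0733] F [-0.42  0.85 -0.67] w 0.08715442960222188 g 0.0
tool shift mm [-1.  -5.3 57.3] -toolx heading -20.52 turn z deg 0.58 zaxis [ 1.1e-03  3.0e-04 -1.0e+00]
```

View pics/s1.png

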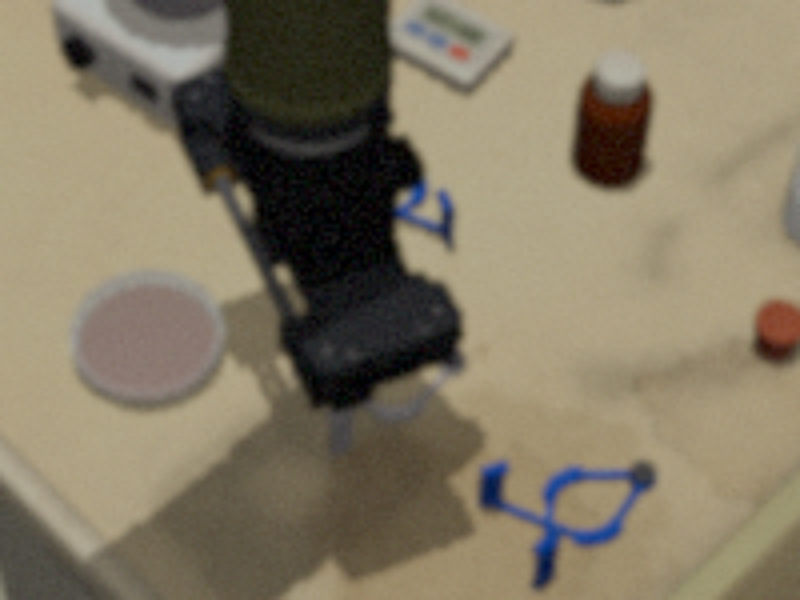

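The gripper is centred above the grey ring's tangs at about (340,430) in the crop, and the path is clear. Descending and pinching.

```bash
python3 -m handwheel '[[0.087,-0.001,-0.0053,0.02,0,0,0.5],[0.087,0,0,0.022,0,0,0],[0.087,0,0,0.015,0,0,0],[0.087,0,0,0,0,0,0],[0.087,0,0,0,0,0,0]]'; python3 g.py .4416 -.0634 .016 -21.1
```

```text
time: 3.15
position: [0.4416, -0.064, 0.0163]
tool_rot: [0.574, 3.087, 0.001]
ft_force: [-0.4, 0.1, -0.5]
grip_width: 0.999
grip_force: 0.0
t 3.15 p [ 0.4416 -0.064   0.0163] F [-0.36  0.1  -0.5 ] w 0.08687656726133774 g 0.0
tool shift mm [0.3 0.5 0.3] -toolx heading -21.05 turn z deg 0.05 zaxis [ 1.3e-03  2.0e-04 -1.0e+00]
```

```bash
python3 -m handwheel '[[0.05,0,0,0,0,0,0],[0.04,0,0,0,0,0,0],[0.03,0,0,0,0,0,0],[0.015,0,0,0,0,0,0],[0.015,0,0,0,0,0,0],[0.015,0,0,0,0,0,0],[0.015,0,0,0,0,0,0],[0.015,0,0,0,0,0,0]]' 35; python3 g.py .4416 -.0634 .016 -21.1
```

```text
time: 4.15
position: [0.441, -0.0639, 0.0157]
tool_rot: [0.574, 3.088, 0.0]
ft_force: [-0.7, 0.9, 2.6]
grip_width: 0.302
grip_force: 35.0
t 4.15 p [ 0.441  -0.0639  0.0157] F [-0.73  0.93  2.6 ] w 0.0262675623718505 g 35.000518932938576
tool shift mm [-0.3  0.7 -0.3] -toolx heading -21.06 turn z deg 0.04 zaxis [ 3.e-04  2.e-04 -1.e+00]
```

Opening 26 mm at 35 N means the ring is fully spread. Lifting.

```bash
python3 -m handwheel '[[0.015,0,0,-0.01,0,0,0],[0.015,0,0,-0.03,0,0,0],[0.015,0,0,-0.035,0,0,0],[0.015,0,0,-0.035,0,0,0],[0.015,0,0,-0.035,0,0,0],[0.015,0,0,-0.025,0,0,0],[0.015,0,0,0,0,0,0],[0.015,0,0,0,0,0,0]]'; python3 g.py .4416 -.0634 .19 -21.1
python3 - <<'E'
from h import *
for n in("scene","top"):
    im,d=ctrl.get_image(n);np.savez(n+"1.npz",im=im,d=d)
    cv2.imwrite(f"pics/{n}2.png",im)
a=cv2.imread("pics/scene2.png")[150:300,220:420];b=cv2.imread("pics/top2.png")[170:320,250:450]
cv2.imwrite("pics/l.png",np.hstack([cv2.resize(a,(400,300)),cv2.resize(b,(400,300))]))
E
```

```text
time: 5.15
position: [0.4402, -0.0641, 0.1847]
tool_rot: [-0.574, -3.087, 0.0]
ft_force: [-0.5, 0.4, -1.4]
grip_width: 0.301
grip_force: 35.0
t 5.15 p [ 0.4402 -0.0641  0.1847] F [-0.52  0.35 -1.41] w 0.02622514258576525 g 34.99972145073116
tool shift mm [-1.1  1.2 -5.3] -toolx heading -21.07 turn z deg 0.03 zaxis [-0.0012 -0.     -1.    ]
```

View pics/l.png

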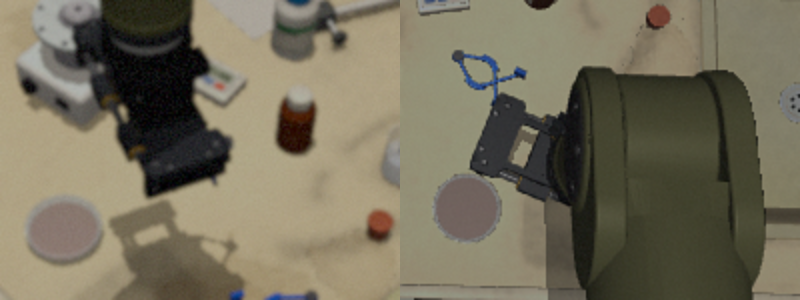

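```bash
python3 -m handwheel '[[0.015,0.0025,0.03,0,0,0,0],[0.015,0.0025,0.042,0,0,0,0],[0.015,0.0025,0.046,0,0,0,0],[0.015,0.0025,0.046,0,0,0,0],[0.015,0.0025,0.046,0,0,0,0],[0.015,0.0025,0.042,0,0,0,0],[0.015,0.0025,0.0285,0,0,0,0],[0.015,0,0,0,0,0,0],[0.015,0,0,0,0,0,0]]'; python3 g.py .5246 .2040 .175 -21.1
python3 - <<'E'
from h import *
for n in("scene","top"):
    im,d=ctrl.get_image(n);np.savez(n+"2.npz",im=im,d=d)
    cv2.imwrite(f"pics/{n}3.png",im)
a=cv2.imread("pics/scene3.png")[80:230,180:330];b=cv2.imread("pics/top3.png")[130:280,140:290]
cv2.imwrite("pics/l2.png",np.hstack([cv2.resize(a,(400,400)),cv2.resize(b,(400,400))]))
E
```

```text
time: 6.38
position: [0.525, 0.2026, 0.1845]
tool_rot: [-0.575, -3.087, 0.003]
ft_force: [-0.3, -0.4, -1.0]
grip_width: 0.303
grip_force: 35.0
t 6.375 p [0.525  0.2026 0.1845] F [-0.34 -0.37 -1.01] w 0.02640346063717435 g 34.99945666640997
tool shift mm [0.8 1.2 9.5] -toolx heading -21.12 turn z deg -0.02 zaxis [-0.0016 -0.0019 -1.    ]
```

View pics/l2.png

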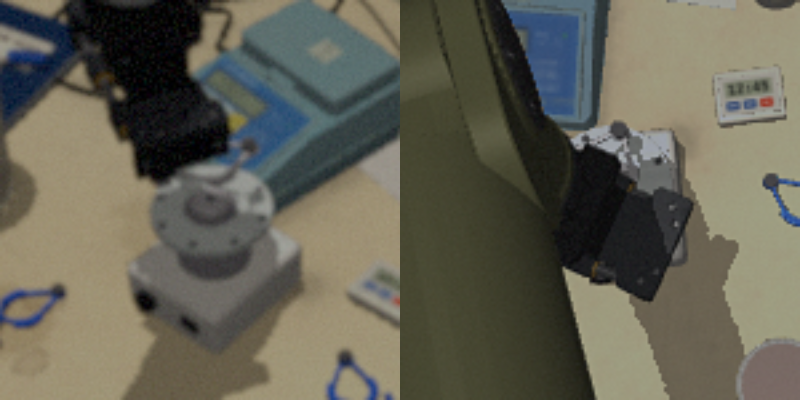

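Both views show the hinge knob: scene px ≈(273.8,135.1), top px ≈(222.1,178.8). I'll triangulate it and the visible ring parts.

```bash
cat > k.py <<'E'
import sys
from h import *
i=sys.argv[1];pix={}
tcp=ctrl.get_state()["position"]
for n,(hx,hy) in(("scene",eval(sys.argv[2])),("top",eval(sys.argv[3]))):
    f=np.load(f"{n}{i}.npz");im,d=f["im"],f["d"];P=cloud(n,d);g=im.max(2)
    s=np.zeros(g.shape,bool);s[hy-5:hy+6,hx-5:hx+6]=1
    z=P[...,2];e=float(sys.argv[4]);k=s&(abs(z-e)<.012)
    dk=k&(g<(110));v,u=np.argwhere(dk).mean(0);pix[n]=(u,v)
    print(n,k.sum(),dk.sum(),(u.round(1),v.round(1)),"depth pts",P[dk].mean(0).round(4),"top z",np.percentile(z[dk],80).round(4),"rng",((P[dk].min(0)+P[dk].max(0))/2).round(4))
    # thin ring points ahead of gripper
    q=P.reshape(-1,3);m=(abs(q[:,2]-e)<.012)&(np.hypot(q[:,0]-.5666,q[:,1]-.1878)<.045);q=q[m]
    c=np.array([.9333,-.3592]);r=(q[:,:2]-tcp[:2]);a=r@c;b=r@[-c[1],c[0]]
    print(" ring pts",len(q),"z med",np.median(q[:,2]).round(4)); 
    for lo in range(20,90,8):
        w=(a*1000>lo)&(a*1000<lo+8)
        if w.sum()>2: print("  along",lo,w.sum(),"lat min/max",(b[w].min()*1000).round(1),(b[w].max()*1000).round(1),"z",np.median(q[w,2]).round(4))
X=tri(pix);r=X[:2]-tcp[:2];c=np.array([.9333,-.3592])
print("tri",X.round(4),"along",r@c,"lat",r@[-c[1],c[0]],"ang",np.degrees(np.arctan2(r[1],r[0])))
E
python3 k.py 2 "(274,135)" "(222,179)" .172
```

```text
scene 54 43 (np.float64(272.7), np.float64(134.5)) depth pts [0.6012 0.1735 0.1763] top z 0.1794 rng [0.5988 0.175  0.1755]
 ring pts 149 z med 0.1741
  along 20 10 lat min/max -16.5 -4.4 z 0.1729
  along 28 12 lat min/max -26.4 -11.6 z 0.1738
  along 36 14 lat min/max -28.0 -14.8 z 0.1738
  along 44 15 lat min/max -30.6 -19.8 z 0.1747
  along 52 12 lat min/max -25.8 -14.1 z 0.1742
  along 60 10 lat min/max -21.7 -8.7 z 0.1729
  along 68 20 lat min/max -12.3 14.7 z 0.1734
  along 76 26 lat min/max -8.2 11.0 z 0.1776
  along 84 14 lat min/max -3.7 9.8 z 0.1769
top 54 40 (np.float64(221.8), np.float64(179.0)) depth pts [0.601  0.1731 0.1774] top z 0.1796 rng [0.5994 0.1741 0.1766]
 ring pts 106 z med 0.175
  along 44 5 lat min/max -28.7 -23.1 z 0.1724
  along 52 19 lat min/max -27.2 26.9 z 0.1745
  along 60 17 lat min/max -23.1 23.9 z 0.1738
  along 68 22 lat min/max -12.6 15.7 z 0.1741
  along 76 28 lat min/max -7.0 8.3 z 0.1783
  along 84 15 lat min/max -5.9 7.9 z 0.178
tri [0.6011 0.1733 0.1765] along 0.08126548793011266 lat 0.00014923346039599772 ang -20.945046606589873
```

```bash
python3 -m handwheel '[[0.015,0.0034,0.0011,0.008,0,0,0],[0.015,0,0,0.012,0,0,0],[0.015,0,0,0.01,0,0,0],[0.015,0,0,0.004,0,0,0],[0.015,0,0,0,0,0,0],[0.015,0,0,0,0,0,0]]'; python3 g.py .5218 .2047 .1251 -21.1
python3 - <<'E'
from h import *
for n in("scene","top"):
    im,d=ctrl.get_image(n);np.savez(n+"3.npz",im=im,d=d)
    cv2.imwrite(f"pics/{n}4.png",im)
a=cv2.imread("pics/scene4.png")[100:220,200:320];b=cv2.imread("pics/top4.png")[150:270,160:280]
cv2.imwrite("pics/l3.png",np.hstack([cv2.resize(a,(400,400),interpolation=2),cv2.resize(b,(400,400),interpolation=2)]))
E
```

```text
time: 7.22
position: [0.5229, 0.2063, 0.1519]
tool_rot: [0.574, 3.088, 0.001]
ft_force: [0.4, 0.7, -1.5]
grip_width: 0.298
grip_force: 35.0
t 7.225 p [0.5229 0.2063 0.1519] F [ 0.42  0.74 -1.47] w 0.025912009946759067 g 34.999777441844344
tool shift mm [ 0.4 -1.9 26.8] -toolx heading -21.07 turn z deg 0.03 zaxis [ 6.e-04  3.e-04 -1.e+00]
```

View pics/l3.png

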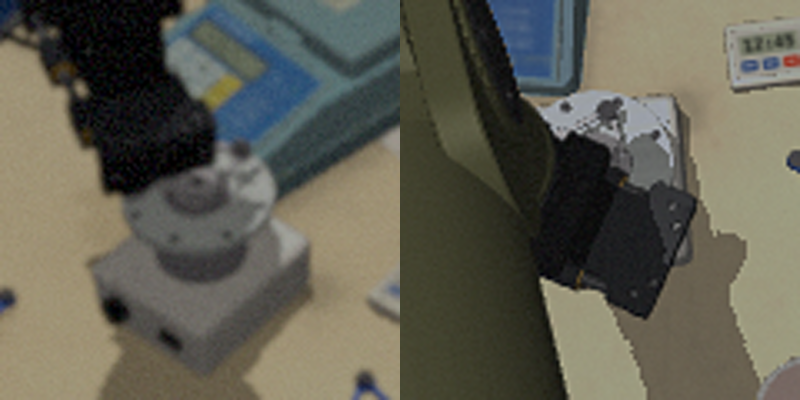

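The hinge is at scene (272,144) and top (222,182). Re-measuring.

```bash
python3 k.py 3 "(272,144)" "(222,182)" .141
```

```text
scene 50 41 (np.float64(271.4), np.float64(144.4)) depth pts [0.5994 0.1779 0.1441] top z 0.147 rng [0.5994 0.1807 0.143 ]
 ring pts 149 z med 0.1413
  along 20 10 lat min/max -13.4 -2.6 z 0.1418
  along 28 14 lat min/max -23.1 -5.4 z 0.1406
  along 36 16 lat min/max -27.6 7.3 z 0.1403
  along 44 19 lat min/max -30.4 6.1 z 0.1412
  along 52 17 lat min/max -27.3 5.7 z 0.1411
  along 60 7 lat min/max -22.0 -9.6 z 0.1413
  along 68 20 lat min/max -12.2 17.7 z 0.141
  along 76 24 lat min/max -5.9 11.7 z 0.1452
  along 84 13 lat min/max -3.6 9.3 z 0.1464
top 50 37 (np.float64(221.9), np.float64(183.1)) depth pts [0.5994 0.1775 0.1448] top z 0.1468 rng [0.5998 0.1778 0.1438]
 ring pts 106 z med 0.1418
  along 44 4 lat min/max -28.3 -22.6 z 0.1397
  along 52 23 lat min/max -26.9 26.4 z 0.1416
  along 60 17 lat min/max -23.2 22.1 z 0.1403
  along 68 20 lat min/max -12.5 15.5 z 0.1407
  along 76 29 lat min/max -6.4 10.8 z 0.1453
  along 84 13 lat min/max -4.5 6.8 z 0.1458
tri [0.5994 0.1776 0.1443] along 0.08170169390390868 lat 0.0006429146180154006 ang -20.59940872773823
```

```bash
python3 -m handwheel '[[0.015,0.0003,-0.002,0,0,0,0],[0.015,0,0,0.003,0,0,0],[0.015,0,0,0.003,0,0,0]]';python3 -m handwheel '[[0.015,0,0,0.002,0,0,0],[0.015,0,0,0.002,0,0,0],[0.015,0,0,0,0,0,0]]';  python3 g.py .5222 .2044 .1251 -21.1
```

```text
time: 7.7
position: [0.5215, 0.2045, 0.1454]
tool_rot: [0.574, 3.089, 0.0]
ft_force: [-0.2, -0.5, -0.7]
grip_width: 0.301
grip_force: 35.0
time: 8.07
position: [0.5215, 0.2044, 0.1413]
tool_rot: [-0.574, -3.088, 0.0]
ft_force: [-0.7, -1.4, -0.4]
grip_width: 0.299
grip_force: 35.0
t 8.075 p [0.5215 0.2044 0.1413] F [-0.68 -1.4  -0.35] w 0.026044631952106923 g 34.99969472642988
tool shift mm [-0.7  0.2 16.2] -toolx heading -21.06 turn z deg 0.04 zaxis [-3.e-04 -2.e-04 -1.e+00]
```

```bash
python3 -m handwheel '[[0.015,0,0,0.0015,0,0,0],[0.015,0,0,0.0015,0,0,0],[0.015,0,0,0,0,0,0]]';python3 -m handwheel '[[0.015,0,0,0.0015,0,0,0],[0.015,0,0,0.0015,0,0,0],[0.015,0,0,0,0,0,0]]';python3 -m handwheel '[[0.015,0,0,0.0015,0,0,0],[0.015,0,0,0.0015,0,0,0],[0.015,0,0,0,0,0,0]]'
```

```text
time: 8.45
position: [0.5215, 0.2045, 0.1384]
tool_rot: [-0.574, -3.089, 0.0]
ft_force: [-0.8, -0.0, -0.9]
grip_width: 0.301
grip_force: 35.0
time: 8.82
position: [0.5215, 0.2044, 0.1354]
tool_rot: [-0.574, -3.089, 0.0]
ft_force: [-0.6, -0.6, -1.0]
grip_width: 0.3
grip_force: 35.0
time: 9.2
position: [0.5215, 0.2044, 0.1324]
tool_rot: [-0.574, -3.088, 0.0]
ft_force: [0.3, 0.4, -1.0]
grip_width: 0.298
grip_force: 35.0
```

No contact forces, so the ring is round the head. Now pressing in small steps.

```bash
python3 -m handwheel '[[0.015,0,0,0.0015,0,0,0],[0.015,0,0,0,0,0,0]]';python3 -m handwheel '[[0.015,0,0,0.0015,0,0,0],[0.015,0,0,0,0,0,0]]';python3 -m handwheel '[[0.015,0,0,0.001,0,0,0],[0.015,0,0,0,0,0,0]]';python3 -m handwheel '[[0.015,0,0,0.001,0,0,0],[0.015,0,0,0,0,0,0]]'
```

```text
time: 9.45
position: [0.5217, 0.2046, 0.1313]
tool_rot: [0.574, 3.088, 0.0]
ft_force: [-1.4, 1.8, 0.8]
grip_width: 0.3
grip_force: 35.0
time: 9.7
position: [0.5217, 0.2046, 0.1297]
tool_rot: [0.574, 3.088, 0.0]
ft_force: [-0.8, 0.4, 2.0]
grip_width: 0.301
grip_force: 35.0
time: 9.95
position: [0.5217, 0.2046, 0.1286]
tool_rot: [0.574, 3.088, 0.0]
ft_force: [-0.5, -0.1, 2.2]
grip_width: 0.303
grip_force: 35.0
time: 10.2
position: [0.5217, 0.2046, 0.1276]
tool_rot: [0.574, 3.088, 0.0]
ft_force: [-1.0, 0.1, 2.1]
grip_width: 0.301
grip_force: 35.0
```

```bash
for r in 1 ; do python3 -m handwheel '[[0.015,0,0,0.001,0,0,0],[0.015,0,0,0,0,0,0]]';python3 -m handwheel '[[0.015,0,0,0.0005,0,0,0],[0.015,0,0,0,0,0,0]]';python3 -m handwheel '[[0.015,0,0,0.0005,0,0,0],[0.015,0,0,0,0,0,0]]'; done | grep -E "pos|ft"
```

```text
position: [0.5217, 0.2046, 0.1266]
ft_force: [-0.6, 0.7, 2.2]
position: [0.5217, 0.2046, 0.1261]
ft_force: [0.1, 0.9, 3.1]
position: [0.5217, 0.2046, 0.1256]
ft_force: [-0.0, 0.6, 3.1]
```

```bash
for r in 1 ; do python3 -m handwheel '[[0.015,0,0,0.0004,0,0,0],[0.015,0,0,0,0,0,0]]';python3 -m handwheel '[[0.015,0,0,0.0004,0,0,0],[0.015,0,0,0,0,0,0]]'; done | grep -E "pos|ft"
```

```text
position: [0.5217, 0.2045, 0.1252]
ft_force: [1.1, 0.8, 2.3]
position: [0.5217, 0.2046, 0.1248]
ft_force: [-0.6, 1.0, 3.7]
```

```bash
for r in 1 ; do python3 -m handwheel '[[0.015,0,0,0.0004,0,0,0],[0.015,0,0,0,0,0,0]]';python3 -m handwheel '[[0.015,0,0,0.0004,0,0,0],[0.015,0,0,0,0,0,0]]'; done | grep -E "pos|ft"
```

```text
position: [0.5217, 0.2046, 0.1245]
ft_force: [1.1, 0.6, 3.7]
position: [0.5217, 0.2046, 0.1244]
ft_force: [-1.6, 0.5, 5.5]
```

```bash
python3 -m handwheel '[[0.015,0,0,0.0003,0,0,0],[0.015,0,0,0,0,0,0]]'| grep -E "pos|ft"
```

```text
position: [0.5217, 0.2046, 0.1244]
ft_force: [-1.9, 0.6, 6.4]
```

```bash
python3 -m handwheel '[[0.03,0,0,0,0,0,0],[0.034,0,0,0,0,0,0],[0.038,0,0,0,0,0,0],[0.042,0,0,0,0,0,0],[0.046,0,0,0,0,0,0],[0.050,0,0,0,0,0,0],[0.054,0,0,0,0,0,0],[0.058,0,0,0,0,0,0],[0.064,0,0,0,0,0,0],[0.07,0,0,0,0,0,0],[0.078,0,0,0,0,0,0],[0.078,0,0,0,0,0,0]]'
```

```text
time: 13.7
position: [0.5215, 0.2045, 0.1236]
tool_rot: [-0.574, -3.089, 0.0]
ft_force: [-0.4, 0.9, 0.2]
grip_width: 0.877
grip_force: 0.0
```

Released. Going straight up, then back, and looking.

```bash
python3 -m handwheel '[[0.078,0,0,-0.01,0,0,0],[0.078,0,0,-0.03,0,0,0],[0.078,0,0,-0.04,0,0,0],[0.078,0.03,0.02,-0.03,0,0,0],[0.078,0.03,0.05,0,0,0,0],[0.078,0,0.06,0,0,0,0],[0.078,0,0.06,0,0,0,0],[0.078,0,0.06,0,0,0,0],[0.078,0,0.06,0,0,0,0],[0.078,0,0,0,0,0,0],[0.078,0,0,0,0,0,0]]'
python3 - <<'E'
from h import *
for n in("scene","top"):
    im,d=ctrl.get_image(n);np.savez(n+"4.npz",im=im,d=d)
    cv2.imwrite(f"pics/{n}5.png",im)
a=cv2.imread("pics/scene5.png")[120:220,210:310];b=cv2.imread("pics/top5.png")[155:255,170:270]
cv2.imwrite("pics/l4.png",np.hstack([cv2.resize(a,(400,400),interpolation=2),cv2.resize(b,(400,400),interpolation=2)]))
for n,bx in(("top",(180,165,80,80)),("scene",(215,130,90,90))):
    P=cloud(n,np.load(n+"4.npz")["d"]);x,y,w,h=bx;q=P[y:y+h,x:x+w].reshape(-1,3);r=np.hypot(q[:,0]-.5666,q[:,1]-.1878)
    k=(r<.052)&(q[:,2]>.1)&(q[:,2]<.15);print(n,np.histogram(q[k,2],np.arange(.1,.152,.003)))
    hd=q[(r<.014)&(q[:,2]>.1)];print("head",np.median(hd[:,2]))
    k=(r>.035)&(r<.051)&(q[:,2]>.1)&(q[:,2]<.1165);print("disc",np.median(q[k,2]),k.sum())
E
```

```text
time: 15.08
position: [0.5772, 0.5145, 0.2335]
tool_rot: [0.575, 3.088, -0.003]
ft_force: [0.7, -1.1, 0.5]
grip_width: 0.894
grip_force: 0.0
top (array([  2,   4, 286, 743, 166,  65,  40,  34, 102,  75,   5,   1,   0,
         2,   1,   7,   7]), array([0.1  , 0.103, 0.106, 0.109, 0.112, 0.115, 0.118, 0.121, 0.124,
       0.127, 0.13 , 0.133, 0.136, 0.139, 0.142, 0.145, 0.148, 0.151]))
head 0.1270853685125375
disc 0.10993022716455705 725
scene (array([  5,  37, 138, 441, 194,  66,  51,  37,  56,  72,  10,   8,   7,
         5,   5,   6,   5]), array([0.1  , 0.103, 0.106, 0.109, 0.112, 0.115, 0.118, 0.121, 0.124,
       0.127, 0.13 , 0.133, 0.136, 0.139, 0.142, 0.145, 0.148, 0.151]))
head 0.1270616165942972
disc 0.1104889208191597 516
```

View pics/l4.png

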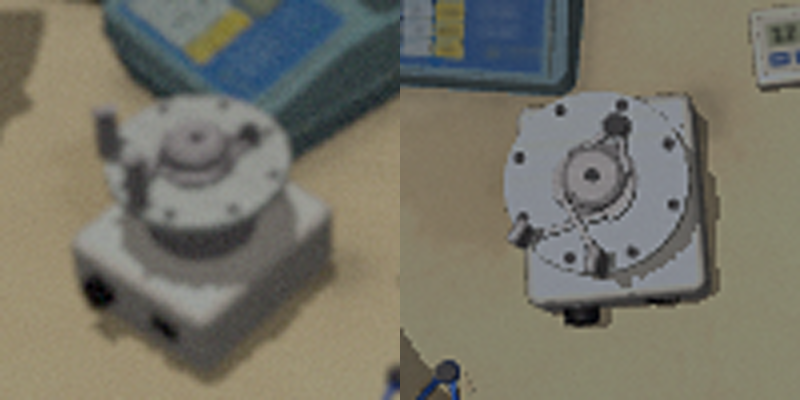

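The ring is closed in the groove under the head (top crop ≈(592,178), tangs at (521,233) and (600,263)). The disc is held about 6 mm down and the gripper is clear. Handing in.

```bash
python3 -c "
from bench import ctrl
print(ctrl.close_job())"
```

```text
the job is handed in; nothing more can be done
None
```

The job is handed in, with no verdict returned: the snap ring is closed in the spindle groove and holds the drive disc about 6 mm down, the bystanders were not touched, and the gripper is clear.

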